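# Put the sharpening stone away and close its case

### The job

Put the green sharpening stone away: lay it flat in the empty ribbed bay of the grey case, beside the brown stone, and let go of it. Then fold the lid fully shut, and last fold the orange clasp on the lid's front edge down flat against the front of the case. Leave the brown stone in its bay and do not disturb the screwdriver or marker pen.

Things in the scene. Friction and masses are not known exactly. Their poses are not given: they have to be found in the camera images.
- case: open grey plastic case fixed to the bench, 126x170x42 mm (x, y, z) without lid, walls and floor 4 mm. Origin: centre of the underside, on the bench. x points from the front of the case (clasp side) to the hinge side, y along the hinge, z up. It stands turned by up to 0.25 rad. Its inside has two bays side by side, with grey floors and low black ribs 4 mm high round them.
- green_bay (a point): centre of the empty bay's floor, in the case at x 0, y -33 mm, z 4 mm; axes as the case's. The bay is 108 mm long along case x and 31 mm wide along case y between its ribs; 32 mm of free room on its outer side to the case wall and 54 mm on its inner side to the brown stone, above the 4 mm ribs.
- brown_bay (a point): centre of the floor of the other bay (92 x 26 mm), in the case at x 0, y +47 mm, z 4 mm; axes as the case's; the brown stone lies in it.
- green_stone_centre (a point): centre (half-way up) of the green stone, a loose block 25x100x13 mm of 0.05 to 0.10 kg; own x across its 25 mm width, y along its 100 mm length, z up. Lies flat on the bench at the start, to the right of the case, at varied yaw. Either end may lie at the front of the bay.
- brown_stone_centre (a point): centre of the brown stone, a loose block 20x85x12 mm that lies in its bay, length along case x; own y along its length.
- lid_hinge (a point): middle of the lid's hinge line, in the case at x +63 mm, y 0, z 42 mm; the hinge line runs along case y.
- lid_edge (a point): middle of the lid's free front edge, on its outer face, 128 mm from the hinge line and 6 mm out from the plane of the lid's inner face (which holds the hinge line). It moves with the lid. The lid is a flat grey plate 172 mm wide and 6 mm thick with a dark panel on its outer face.
- lid (a joint): lid angle, rad: 0 fully shut (lies on the case walls), pi/2 upright, 2.0 fully open, leaning back away from the robot (1.7 to 1.92 at the start). The hinge is stiff (0.4 N m of friction): the lid stays where it is left, and a push of 3 to 8 N near its edge moves it.
- clasp_end (a point): middle of the free end of the clasp, an orange flap 36 mm wide, 30 mm long and 4 mm thick, hinged on the lid's front edge 131 mm from the lid's hinge line, 3 mm above the inner face, on the middle of its width. It moves with lid and clasp.
- clasp (a joint): clasp angle, rad: 0 folded down flat against the front of the case (lid shut; it then spans 15 to 45 mm above the bench, 4 mm before the front wall, its outer face at case x -70 mm), pi/2 would stick straight out to the front; 0.7 its outer stop; 0.35 to 0.55 at the start, so with the lid shut it slopes down and out. It stays where it is left; a push of about 0.5 to 3 N at its end moves it, and a push from the front toward the case folds it home.
- red_screwdriver: red-handled screwdriver lying on the bench, 174 mm long, 26 mm thick; bystander. Origin on its underside.
- marker_pen: white marker pen with a red cap lying on the bench, 135 mm long, 17 mm thick; bystander. Origin on its underside.
Mind the look-alikes: they are no part of the job. What is shaped like the part that bears brown_stone_centre but purple is not meant.

How it is judged:
By the outcome, as a careful person would: the job done as asked, in the order asked, and still so for the second after the job is handed in, with the robot touching nothing.
It also fails if it takes over 61 s, if anything falls off the work surface, if the arm or the gripper's body presses on something with over 40 N, if the wrist force passes 120 N, or if a joint passes its speed limit or range.

### The arm

A 6-joint arm with a two-finger parallel gripper is mounted at the origin on a cart in front of the work surface, level with it; the furniture and walls round the work are solid. World frame = base frame: x ahead of the robot, y to its left, z up, the work surface at z = 0. Lengths are in mm, angles in degrees, forces in N, time in s.
With the tool pointing down it reaches from about 350 to 850 mm from the base axis. Payload 8.1 kg.
Tool frame: the origin (TCP) lies at the very end of the fingers, on their centre line; the grasp point (between the pads) lies 19 mm behind it; z points along the fingers, y is the line along which they close (so a half turn about z gives the same grasp; the last joint's range is limited). The gripper opens to 85 mm and grips with 20 to 120 N. Pads are 22 mm wide; open, the fingers measure 114 mm over their backs; the gripper's body (76 mm by 85 mm) begins 54 mm behind the grasp point. The pads swing forward as they close: fully open they stand 13 mm farther back than shut.
Start: joints at [58.19, 7.471, 85.268, -0, 87.261, -4.893], TCP at [271.605, 535.01, 231.292] pointing down, gripper open.
Joint ranges: [-169.43, 169.43], [-51.17, 129.36], [1.28, 143.12], [-76.62, 256.62], [0, 156.53], [-152.29, 152.29]. Speed limits (degrees/s): [136.94, 136.94, 159.86, 180, 180, 180].

### API

Orientations are given as [roll, pitch, yaw] about the fixed x, y, z axes, in that order (R = Rz(yaw) Ry(pitch) Rx(roll)).
In Python, from bench import sense, eyes, job, models gives the robot as it stands. The module is installed in compiled form; this text tells all that it offers.
- The arm moves only by the tool apply_moves, never from a script. Its argument "rows" is a list of rows, each a list of 6 numbers: the shift along the tool's x, y, z in mm, then the turn, a rotation vector about the tool's x, y, z in rad. In form: [[dx, dy, dz, rx, ry, rz], ...]. A call has exactly 5 rows; each row shifts and turns the commanded pose from where the row before left it, along the tool's axes as they then stand; what a row does not reach is not made up. A row lasts 1/8 s, in which the tool goes at most 62.5 mm and 10.7 degrees, less where a joint would pass 70% of its speed; a pose out of reach is approached as far as the arm can. A call is refused whole if a number of a shift passes 62.5 or a number of a turn 0.188, either way. A call with a gripper value outside its range is refused whole. "fingers" is the finger opening in mm, from 0 to 85.4, set as the call begins (left out, the last holds). The fingers move at their own pace and stop on an object; "grip_force" is the grip in N (left out, the last holds). Time passes only in rows, so rows that do not move let the fingers close, or fill a call up. It gives the time, the measured TCP pose, the force, the opening and the grip force at its end, in the units of the state.
- sense(): the state, without advancing time (a new reading comes with each control period).
- eyes.snapshot(name): name is "scene" or "top" or "wrist"; returns (picture, depth): 420x560x3 uint8, red, green, blue; 420x560 float32, mm along the optical axis (not along the pixel's ray), 0 where there is no reading.
- eyes.get_calibration(name): a dict with "intrinsics" (3x3 intrinsics, pixels), "R" (3x3) and "t" (3): a world point X has camera coordinates R X + t; the wrist camera has in their place "mount" (4x4, takes a point from camera to tool coordinates, whose origin is the TCP and whose axes are the flange's). Camera axes: x right, y down, z forward; pixel columns grow to the right and rows downward; lengths in mm; the calibration is good to about 2 mm. The wrist camera is an equidistant fisheye: a pixel r from the principal point sees the ray r / f radians off the axis. A picture is of the moment at which its call begins: read the wrist's pose just before it. get_calibration takes no time and is no camera call.
- job.hand_in(): hands the job in; it is judged then, once.
Trained networks look in the newest picture that a camera, given by its name, has taken for a name from the list of things; names that differ only in an ending like _2 or _b are one class to them, and where a whole thing is asked for, a point or a joint stands for the part that bears it (a point fixed in the world has none). Each returns a list of dicts, best first, with "confidence" (0 to 1); they miss things now and then, are a little off and sometimes report something else, mostly with a low value. They report only what shows in the picture. A call takes as long as a camera call. They do not tell look-alikes from the thing itself.
- models.boxes_of(name, camera): "xyz" ([x, y, z] in mm, in world coordinates, good to about 4 mm: the middle of the surface that is visible of it).
- models.cut_out(name, camera): "pixels" (420x560 bool, what is visible of it).
- models.place_of(name, camera): "xyz" ([x, y, z] in mm, in world coordinates, good to about 4 mm: a listed point, or the origin of a listed thing).
The state is a dict: "time": time; "joint_pos": joint angles; "qd": joint speeds; "joint_efforts": joint torques, N m; "tool_pos": TCP position; "tcp_rot": TCP orientation; "ft_force": force on the tool from outside, world axes, zero at the start; "wrist_torque": the same for the moment, N m; "finger_gap": finger opening in mm; "grip_force": force on a finger pad.
Only numpy, scipy, OpenCV 4.12 (cv2) and the standard library are available. Lean on these libraries where they do the work, as an engineer would, in place of code of your own. Each camera call takes 0.05 s, during which the arm holds its last target. There are 200 camera calls.

## Working session

There is one attempt and no reset: what is moved stays moved. The work goes in short steps, Python scripts to look and compute and a tool call to move; the robot and the scene stay as the last step left them, time stands still between calls to the robot, and variables do not carry over. Pictures are saved under pics/ and viewed, at most 10 in all, crops included, and the job is handed in when it is done.

Besides the shell and the picture viewer there is one more tool, called as a command line: name --pt "numbers of a row" for each row, then --argument value for the rest. apply_moves: Moves the arm, as the interface text tells. Its arguments: {"type":"object","properties":{"rows":{"type":"array"},"fingers":{"type":"number"},"grip_force":{"type":"number"}},"required":["rows"]}

```bash
mkdir -p pics
cat > h.py <<'E'
from bench import sense, eyes, job, models
import numpy as np, cv2
from scipy.spatial.transform import Rotation as Ro
def cloud(n):
    p,d=eyes.snapshot(n); c=eyes.get_calibration(n); K=np.array(c["intrinsics"]);R=np.array(c["R"]);t=np.array(c["t"])
    v,u=np.mgrid[0:420,0:560]
    X=np.stack([(u-K[0,2])/K[0,0]*d,(v-K[1,2])/K[1,1]*d,d],-1)
    W=(X-t)@R
    W[d==0]=np.nan
    return p,W
E
python3 - <<'E'
from h import *
s=sense();print({k:np.round(v,2) for k,v in s.items()})
out=[]
for n in("scene","top"):
    p,W=cloud(n);np.savez(f"{n}.npz",p=p,W=W)
    cv2.imwrite(f"pics/{n}.png",p[:,:,::-1])
    for q in("case","green_stone_centre","brown_stone_centre","green_bay","brown_bay","lid_hinge","lid_edge","clasp_end","red_screwdriver","marker_pen"):
        r=models.place_of(q,n);print(n,q,[(np.round(x["xyz"],0).tolist(),round(x["confidence"],2)) for x in r[:3]])
print(sense()["time"])
E
```

```text
{'time': np.float64(0.0), 'joint_pos': array([58.19,  7.52, 85.33, -0.  , 87.26, -4.89]), 'qd': array([ 0.04, -0.03,  0.04,  0.02, -0.07, -0.1 ]), 'joint_efforts': array([ 0.000e+00, -5.694e+01, -5.005e+01, -0.000e+00,  1.000e-02,
       -0.000e+00]), 'tool_pos': array([271.32, 534.53, 230.23]), 'tcp_rot': array([-1.7989e+02, -1.0000e-02,  1.5308e+02]), 'ft_force': array([-0.37, -0.11, -0.26]), 'wrist_torque': array([0.01, 0.  , 0.01]), 'grip_force': np.float64(0.0), 'finger_gap': np.float64(85.34)}
scene case [([540.0, 39.0, 2.0], 0.95)]
scene green_stone_centre [([444.0, -269.0, 5.0], 0.6)]
scene brown_stone_centre [([487.0, 212.0, 4.0], 0.91), ([538.0, 11.0, 2.0], 0.52)]
scene green_bay [([538.0, 12.0, 3.0], 0.76)]
scene brown_bay [([530.0, 91.0, 2.0], 0.59)]
scene lid_hinge [([598.0, 56.0, 42.0], 0.87)]
scene lid_edge []
scene clasp_end []
scene red_screwdriver [([504.0, 368.0, 4.0], 0.96)]
scene marker_pen [([444.0, -270.0, 4.0], 0.7)]
top case [([534.0, 47.0, 0.0], 0.93)]
top green_stone_centre [([443.0, -270.0, 6.0], 0.78)]
top brown_stone_centre [([490.0, 215.0, 6.0], 0.76), ([528.0, 95.0, 10.0], 0.47)]
top green_bay [([539.0, 15.0, 7.0], 0.6)]
top brown_bay [([526.0, 93.0, 9.0], 0.62), ([638.0, 61.0, 162.0], 0.47)]
top lid_hinge [([524.0, 92.0, 13.0], 0.71), ([596.0, 54.0, 43.0], 0.58)]
top lid_edge [([640.0, 62.0, 163.0], 0.67)]
top clasp_end [([618.0, 57.0, 192.0], 0.63)]
top red_screwdriver [([507.0, 362.0, -1.0], 0.59)]
top marker_pen [([537.0, -372.0, -2.0], 0.71)]
1.1
```

View pics/scene.png

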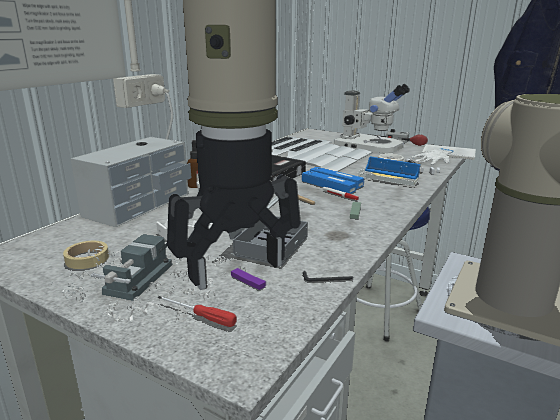

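View pics/top.png

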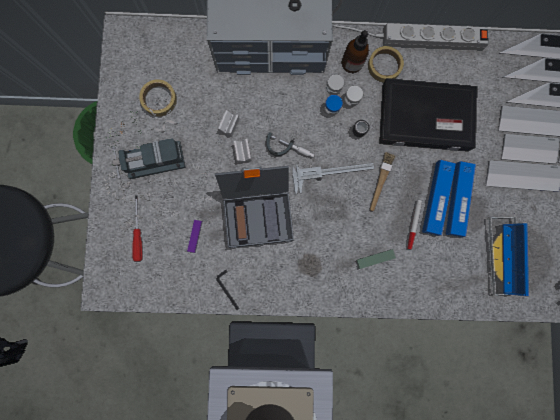

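The scene view is mostly blocked by the arm. In the top view, the green stone is at (376,259), the case at (256,218) with the brown stone at (241,222), and the empty bay is at about (270,220). The lid is up with the orange clasp at (252,173).

Candidates for the brown stone are the block at (241,222) and the purple block at (195,236). The one in the case is brown and fits; the purple one is a decoy. The only loose green block is at (376,259).

Run:
```python
from h import *
z=np.load("top.npz");p,W=z["p"],z["W"]
cr=np.hstack([cv2.resize(p[160:260,200:330],None,fx=3,fy=3,interpolation=2),cv2.resize(p[210:310,330:460],None,fx=3,fy=3,interpolation=2)])
cv2.imwrite("pics/crop1.png",cr[:,:,::-1])
h=cv2.cvtColor(p,cv2.COLOR_RGB2HSV)
v,u=np.mgrid[0:420,0:560]
m=(h[...,0]>50)&(h[...,0]<90)&(h[...,1]>40)&(abs(u-376)<35)&(abs(v-259)<30)
m&=(W[...,2]>6)
P=W[m];print("stone",m.sum(),np.nanmedian(P,0));r=cv2.minAreaRect(P[:,:2].astype(np.float32));print(r,cv2.boxPoints(r))
# rim
w=W
m=(abs(w[...,2]-42)<4)&(abs(w[...,0]-535)<110)&(abs(w[...,1]-47)<130)
P=w[m];r=cv2.minAreaRect(P[:,:2].astype(np.float32));print("rim",m.sum(),r,cv2.boxPoints(r))
m=(w[...,2]>60)&(w[...,2]<190)&(abs(w[...,0]-630)<60)&(abs(w[...,1]-57)<110)
P=w[m];A=np.c_[P[:,1:],np.ones(len(P))];print("lid plane",m.sum(),P[:,2].max(),np.linalg.lstsq(A,P[:,0],rcond=None)[0])
m=(h[...,0]<20)&(h[...,1]>170)&(abs(u-252)<20)&(abs(v-173)<15)
print("clasp",W[m].min(0),W[m].max(0),W[m].mean(0))
m=(h[...,0]<20)&(h[...,1]>70)&(abs(u-241)<12)&(abs(v-222)<30)
print("brown",cv2.minAreaRect(W[m][:,:2].astype(np.float32)),W[m][:,2].mean())
```

```text
stone 287 [ 440.25854557 -262.54073313   12.97461904]
((441.6702575683594, -266.7339782714844), (22.96320343017578, 97.93252563476562), 18.133663177490234) [[ 415.5189  -223.7732 ]
 [ 445.99893 -316.84174]
 [ 467.82162 -309.69476]
 [ 437.34158 -216.62622]]
rim 377 ((535.0418701171875, 45.2789192199707), (128.7648162841797, 169.8186492919922), 8.093202590942383) [[459.34683  120.27858 ]
 [483.25455  -47.84874 ]
 [610.73694  -29.720741]
 [586.8292   138.40659 ]]
lid plane 1667 189.8103750106296 [-1.39500559e-01  2.69836027e-01  5.94769798e+02]
clasp [nan nan nan] [nan nan nan] [nan nan nan]
brown ((528.5632934570312, 93.09827423095703), (82.69551849365234, 21.08633041381836), 6.766964912414551) nan
```

View pics/crop1.png

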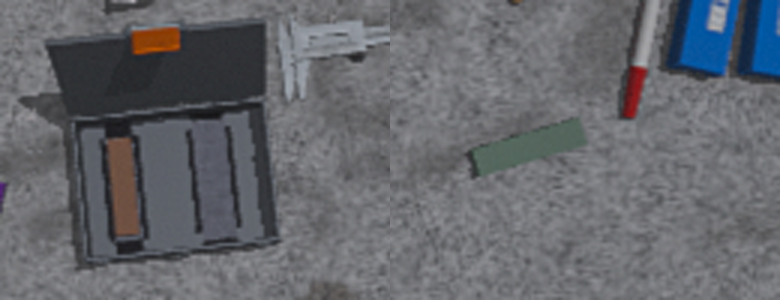

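The crop shows the case with the brown stone in its left bay and an empty ribbed bay at right. The green stone lies alone on the bench. The marker pen is well clear of it.

```bash
cat >> h.py <<'E'
def plan(pos,rpy,n,start=None):
    """print n rows from measured pose (or start) to pos,rpy; returns"""
    s=sense(); p0=np.array(s["tool_pos"]) if start is None else np.array(start[0],float)
    R=Ro.from_euler('xyz',s["tcp_rot"] if start is None else start[1],degrees=True)
    T=Ro.from_euler('xyz',rpy,degrees=True); p=p0.copy(); pos=np.array(pos,float); k0=None
    out=[]
    for i in range(n):
        d=R.inv().apply((pos-p)/(n-i)); r=(R.inv()*T).as_rotvec()/(n-i)
        d=np.round(d,1); r=np.round(r,3)
        out.append([float(x) for x in (*d,*r)]); p=p+R.apply(d); R=R*Ro.from_rotvec(r)
    for i in range(0,n,5): print(out[i:i+5])
    print("end",p.round(1),R.as_euler('xyz',degrees=True).round(1))
E
python3 -c "
from h import *
plan([441.7,-266.7,110],[180,0,108.1],15)"
```

```text
[[-34.3, -42.5, 8.1, -0.0, 0.0, 0.052], [-36.5, -40.7, 8.1, -0.0, 0.0, 0.052], [-38.5, -38.7, 8.1, -0.0, 0.0, 0.052], [-40.5, -36.7, 8.1, -0.0, 0.0, 0.052], [-42.3, -34.5, 8.1, -0.0, 0.0, 0.052]]
[[-44.1, -32.3, 8.1, -0.0, 0.0, 0.053], [-45.7, -29.9, 8.1, -0.0, 0.0, 0.052], [-47.2, -27.5, 8.1, 0.0, 0.0, 0.053], [-48.6, -24.9, 8.1, 0.0, 0.0, 0.052], [-49.9, -22.4, 8.1, 0.0, 0.0, 0.053]]
[[-51.0, -19.7, 8.1, 0.0, 0.0, 0.052], [-51.9, -17.0, 8.1, 0.0, 0.0, 0.053], [-52.8, -14.3, 8.0, 0.0, 0.0, 0.052], [-53.4, -11.5, 8.1, 0.0, 0.0, 0.053], [-53.9, -8.6, 8.0, 0.0, 0.0, 0.052]]
end [ 441.7 -266.7  110. ] [180.    0.  108.1]
```

apply_moves --pt "-34.3 -42.5 8 0 0 0.052" --pt "-36.5 -40.7 8 0 0 0.052" --pt "-38.5 -38.7 8 0 0 0.052" --pt "-40.5 -36.7 8 0 0 0.052" --pt "-42.3 -34.5 8 0 0 0.052" --fingers 60 --grip_force 40

```text
time: 1.72
tool_pos: [328.5, 266.3, 191.3]
tcp_rot: [180.0, 0.0, 138.1]
ft_force: [0.6, 0.2, 1.0]
finger_gap: 60.0
grip_force: 0.0
```

apply_moves --pt "-44.1 -32.3 8 0 0 0.053" --pt "-45.7 -29.9 8 0 0 0.052" --pt "-47.2 -27.5 8 0 0 0.053" --pt "-48.6 -24.9 8 0 0 0.052" --pt "-49.9 -22.4 8 0 0 0.053"

```text
time: 2.35
tool_pos: [385.3, -1.2, 151.5]
tcp_rot: [179.9, 0.1, 123.0]
ft_force: [0.3, -0.1, -0.1]
finger_gap: 59.7
grip_force: 0.0
```

apply_moves --pt "-51 -19.7 8 0 0 0.052" --pt "-51.9 -17 8 0 0 0.053" --pt "-52.8 -14.3 8 0 0 0.052" --pt "-53.4 -11.5 8 0 0 0.053" --pt "-53.9 -8.6 8 0 0 0.052"

```text
time: 2.98
tool_pos: [441.9, -268.7, 111.3]
tcp_rot: [180.0, 0.0, 108.0]
ft_force: [0.4, 0.4, 0.6]
finger_gap: 60.5
grip_force: 0.0
```

```bash
cat >> h.py <<'E'
def wcloud():
    s=sense(); p,d=eyes.snapshot("wrist"); c=eyes.get_calibration("wrist"); K=np.array(c["intrinsics"]); M=np.array(c["mount"])
    v,u=np.mgrid[0:420,0:560]
    x=(u-K[0,2])/K[0,0]; y=(v-K[1,2])/K[1,1]; r=np.hypot(x,y)+1e-9
    t=np.tan(np.minimum(r,1.5)); X=np.stack([x/r*t*d,y/r*t*d,d],-1); X[(d==0)|(r>1.45)]=np.nan
    T=X@M[:3,:3].T+M[:3,3]   # tool
    R=Ro.from_euler('xyz',s["tcp_rot"],degrees=True).as_matrix()
    return p,T@R.T+np.array(s["tool_pos"]),T
def rect(P):
    P=P[np.isfinite(P).all(1)]
    r=cv2.minAreaRect(P[:,:2].astype(np.float32)); b=cv2.boxPoints(r); e=b[1]-b[0]; f=b[2]-b[1]
    L=e if np.hypot(*e)>np.hypot(*f) else f
    return np.round(r[0],1),np.round(r[1],1),round(np.degrees(np.arctan2(L[1],L[0]))%180,1),np.round(np.median(P,0),1),len(P)
E
python3 - <<'E'
from h import *
s=sense();print(s["time"],s["tool_pos"],s["tcp_rot"],s["finger_gap"])
p,W,T=wcloud();cv2.imwrite("pics/w1.png",p[:,:,::-1])
h=cv2.cvtColor(p,cv2.COLOR_RGB2HSV)
m=(h[...,0]>50)&(h[...,0]<90)&(h[...,1]>40)&(abs(W[...,2]-12)<7)&(np.hypot(W[...,0]-441,W[...,1]+267)<80)
print(rect(W[m]))
plan([441.7,-266.7,4],[180,0,108.1],5)
E
```

```text
2.975 [ 441.93146161 -268.7346149   111.25071406] [1.79967346e+02 3.04112521e-02 1.07983419e+02] 60.52112392739097
(array([ 441.3, -268.4]), array([ 24.2, 100.1]), np.float32(107.9), array([ 440.7, -265.6,   12.7]), 2616)
[[1.5, 0.4, 21.1, -0.0, 0.001, -0.001], [1.4, 0.4, 21.1, -0.0, 0.0, -0.001], [1.4, 0.5, 21.2, -0.0, 0.001, -0.001], [1.4, 0.4, 21.1, -0.001, 0.0, -0.002], [1.4, 0.4, 21.2, -0.0, 0.001, -0.001]]
end [ 441.7 -266.7    4. ] [-180.    -0.   108.1]
```

View pics/w1.png

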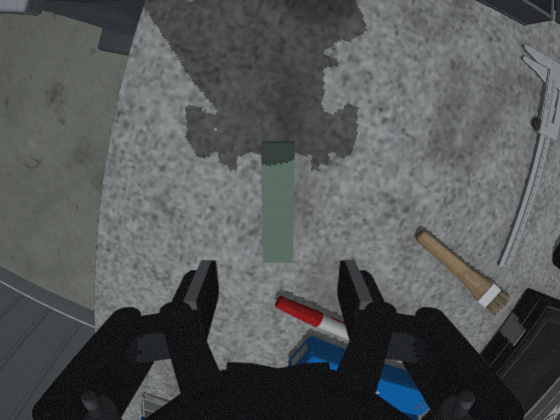

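The wrist view shows the green stone centred between the fingers (277,203). The marker pen at (310,315) is clear of the descent.

apply_moves --pt "0.3 -0.6 22 0 0 0" --pt "0 0 22 0 0 0" --pt "0 0 22 0 0 0" --pt "0 0 22 0 0 0" --pt "0 0 19 0 0 0"

```text
time: 3.65
tool_pos: [440.9, -266.4, 3.5]
tcp_rot: [-180.0, -0.0, 108.1]
ft_force: [0.5, -1.0, 0.1]
finger_gap: 59.9
grip_force: 0.0
```

apply_moves --pt "0 0 0 0 0 0" --pt "0 0 0 0 0 0" --pt "0 0 0 0 0 0" --pt "0 0 0 0 0 0" --pt "0 0 0 0 0 0" --fingers 15 --grip_force 50

```text
time: 4.28
tool_pos: [441.7, -267.0, 5.3]
tcp_rot: [179.9, 0.1, 108.1]
ft_force: [-0.4, 0.3, 6.0]
finger_gap: 23.4
grip_force: 50.0
```

apply_moves --pt "0 0 -20 0 0 0" --pt "0 0 -25 0 0 0" --pt "0 0 -25 0 0 0" --pt "0 0 -25 0 0 0" --pt "0 0 -25 0 0 0"

```text
time: 4.9
tool_pos: [440.8, -266.4, 124.9]
tcp_rot: [-180.0, -0.0, 108.1]
ft_force: [-0.2, -0.2, -1.3]
finger_gap: 23.3
grip_force: 49.2
```

Run:
```python
from h import *
s=sense();print(s["time"],s["tool_pos"],s["tcp_rot"],s["finger_gap"],s["grip_force"])
p,W,T=wcloud()
h=cv2.cvtColor(p,cv2.COLOR_RGB2HSV)
m=(h[...,0]>50)&(h[...,0]<90)&(h[...,1]>40)&(abs(T[...,2]+8)<15)&(np.hypot(T[...,0],T[...,1])<80)
print("stone in tool",rect(T[m]))
plan([539.6,12.8,120],[180,0,188.1],10)
```

```text
4.9 [ 440.76909553 -266.38085404  124.91160711] [-1.79988397e+02 -1.72225906e-02  1.08102015e+02] 23.2760547427564 49.234771728515625
stone in tool (array([-0.9, -1.9]), array([102.4,  48.1]), np.float32(12.3), array([ 4.7, -0.6, -7.4]), 5297)
[[23.6, 17.9, 0.8, -0.0, 0.001, -0.14], [20.9, 21.1, 0.9, -0.0, 0.0, -0.14], [17.8, 23.8, 0.9, -0.0, 0.001, -0.14], [14.3, 26.0, 0.9, -0.0, 0.0, -0.139], [10.5, 27.8, 0.9, -0.0, 0.001, -0.14]]
[[6.6, 28.9, 0.9, -0.0, 0.0, -0.139], [2.5, 29.6, 0.9, -0.0, 0.001, -0.14], [-1.7, 29.6, 0.8, -0.0, 0.0, -0.139], [-5.8, 29.1, 0.9, -0.0, 0.001, -0.14], [-9.8, 28.1, 0.8, -0.0, 0.0, -0.139]]
end [539.6  12.8 120. ] [-180.     0.  -171.9]
```

apply_moves --pt "23.6 17.9 0.8 0 0 -0.14" --pt "20.9 21.1 0.9 0 0 -0.14" --pt "17.8 23.8 0.9 0 0 -0.14" --pt "14.3 26 0.9 0 0 -0.139" --pt "10.5 27.8 0.9 0 0 -0.14"

```text
time: 5.58
tool_pos: [489.5, -125.3, 119.1]
tcp_rot: [-180.0, -0.0, 148.4]
ft_force: [0.7, 0.5, -1.2]
finger_gap: 23.1
grip_force: 49.3
```

apply_moves --pt "6.6 28.9 0.9 0 0 -0.139" --pt "2.5 29.6 0.9 0 0 -0.14" --pt "-1.7 29.6 0.8 0 0 -0.139" --pt "-5.8 29.1 0.9 0 0 -0.14" --pt "-9.8 28.1 0.8 0 0 -0.139"

```text
time: 6.2
tool_pos: [538.0, 14.9, 114.8]
tcp_rot: [180.0, -0.0, -171.6]
ft_force: [0.3, 0.5, -0.9]
finger_gap: 23.5
grip_force: 49.3
```

Run:
```python
from h import *
s=sense();print(s["time"],s["tool_pos"],s["tcp_rot"],s["finger_gap"])
p,W,T=wcloud();cv2.imwrite("pics/w2.png",p[:,:,::-1]);np.savez("w2.npz",p=p,W=W,T=T)
h=cv2.cvtColor(p,cv2.COLOR_RGB2HSV)
m=(h[...,0]>50)&(h[...,0]<90)&(h[...,1]>40)&(abs(T[...,2]+7)<5)&(np.hypot(T[...,0],T[...,1])<70)
print("stone in tool",rect(T[m]))
m=(abs(W[...,2]-42)<5)&(abs(W[...,0]-535)<90)&(abs(W[...,1]-45)<110)
print("rim",rect(W[m]))
g=(p.max(-1)<45)&(W[...,2]>3)&(W[...,2]<14)&(abs(W[...,0]-540)<60)&(abs(W[...,1]-13)<30)
print("ribs",g.sum(),rect(W[g]))
```

```text
6.2 [538.00483234  14.93853977 114.75067595] [ 1.79993541e+02 -3.63228403e-02 -1.71647138e+02] 23.49565191098399
stone in tool (array([-0.4, -2. ]), array([102.7,  45.1]), np.float32(10.7), array([13.4, -1.1, -7.4]), 5714)
rim (array([534.9,  44.6]), array([129.3, 171.5]), np.float32(98.0), array([510.9,  72.7,  41.9]), 4339)
ribs 159 (array([503.1,   7.3]), array([20.7, 37.6]), np.float32(99.0), array([502.6,  23. ,   8.3]), 159)
```

View pics/w2.png

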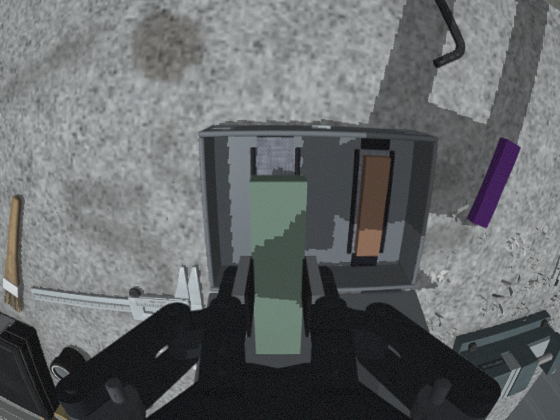

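The wrist view shows the stone held along the bay axis, with its front end at (278,180). The bay's ribs are visible at (252,160) and (299,160), and the brown stone at (372,205).

Run:
```python
from h import *
z=np.load("w2.npz");p,W,T=z["p"],z["W"],z["T"]
h=cv2.cvtColor(p,cv2.COLOR_RGB2HSV)
m=(h[...,0]>50)&(h[...,0]<90)&(h[...,1]>40)&(abs(T[...,2]+7)<6)&(abs(T[...,1])<16)&(abs(T[...,0])<70)
P=T[m]
for a,b in((-50,-40),(-40,-25),(18,30),(30,40),(40,48)):
    q=P[(P[:,0]>a)&(P[:,0]<b)];
    if len(q):print(a,b,len(q),np.percentile(q,[1,99],0).round(1)[:,1],np.median(q[:,2]).round(1))
print("x ext",np.percentile(P[:,0],[0.2,99.8]))
a=np.radians(8.05);c=np.array([534.95,44.95]);d=W[...,:2]-c
C=np.stack([d[...,0]*np.cos(a)+d[...,1]*np.sin(a),-d[...,0]*np.sin(a)+d[...,1]*np.cos(a),W[...,2]],-1)
v,u=np.mgrid[0:420,0:560]
for r in(150,155,160,165):
    print(r,[(cc,int(p[r,cc].max()),*C[r,cc].round(0)) for cc in range(244,310,4)][:20:1] if r==160 else "")
for lo,hi in((244,262),(290,306)):
    m=(p.max(-1)<50)&(u>lo)&(u<hi)&(v>145)&(v<173); q=C[m];print("rib",m.sum(),np.nanpercentile(q,[3,50,97],0).round(1).tolist())
```

```text
-50 -40 386 [-12.4  11.6] -7.7
-40 -25 642 [-12.2  11.6] -7.6
18 30 912 [-12.3  11.5] -7.5
30 40 771 [-12.3  11.6] -7.8
40 48 706 [-12.4  11.5] -7.9
x ext [-50.74806313  49.33718911]
150 
155 
160 [(244, 135, np.float64(-37.0), np.float64(-58.0), np.float64(4.0)), (248, 136, np.float64(-37.0), np.float64(-54.0), np.float64(5.0)), (252, 44, np.float64(-37.0), np.float64(-51.0), np.float64(8.0)), (256, 119, np.float64(-37.0), np.float64(-48.0), np.float64(5.0)), (260, 127, np.float64(-37.0), np.float64(-45.0), np.float64(5.0)), (264, 136, np.float64(-37.0), np.float64(-42.0), np.float64(4.0)), (268, 127, np.float64(-37.0), np.float64(-38.0), np.float64(5.0)), (272, 124, np.float64(-37.0), np.float64(-35.0), np.float64(6.0)), (276, 127, np.float64(-37.0), np.float64(-32.0), np.float64(5.0)), (280, 133, np.float64(-37.0), np.float64(-29.0), np.float64(5.0)), (284, 136, np.float64(-37.0), np.float64(-26.0), np.float64(7.0)), (288, 125, np.float64(-37.0), np.float64(-23.0), np.float64(4.0)), (292, 117, np.float64(-37.0), np.float64(-19.0), np.float64(4.0)), (296, 42, np.float64(-38.0), np.float64(-16.0), np.float64(8.0)), (300, 88, np.float64(-37.0), np.float64(-13.0), np.float64(4.0)), (304, 76, np.float64(-37.0), np.float64(-10.0), np.float64(4.0)), (308, 74, np.float64(-37.0), np.float64(-7.0), np.float64(3.0))]
165 
rib 94 [[-46.7, -51.6, 4.6], [-38.2, -50.0, 8.2], [-27.9, -48.7, 9.2]]
rib 108 [[-47.0, -17.2, 7.1], [-36.9, -15.6, 8.3], [-28.0, -14.0, 9.6]]
```

Run:
```python
from h import *
s=sense();print(s["tool_pos"],s["tcp_rot"])
plan([538.85,12.4,28],[180,0,-172],3)
```

```text
[538.74296648  17.98849024 114.78991758] [ 1.79886665e+02  2.27696610e-02 -1.71180927e+02]
[[0.3, -1.9, 28.9, 0.001, 0.0, 0.005], [0.2, -1.9, 28.9, 0.0, 0.0, 0.005], [0.3, -1.9, 29.0, 0.001, 0.0, 0.004]]
end [538.8  12.4  28. ] [-180.    0. -172.]
```

apply_moves --pt "0.3 -1.9 29 0 0 0.005" --pt "0.2 -1.9 29 0 0 0.005" --pt "0.3 -1.9 29 0 0 0.004" --pt "0 0 0 0 0 0" --pt "0 0 0 0 0 0"

```text
time: 6.88
tool_pos: [538.5, 8.2, 29.3]
tcp_rot: [-180.0, 0.0, -172.7]
ft_force: [0.0, -0.1, -0.1]
finger_gap: 23.1
grip_force: 49.3
```

Run:
```python
from h import *
s=sense();print(s["tool_pos"],s["tcp_rot"],s["ft_force"])
p,W,T=wcloud();s=sense();print(s["tool_pos"],s["tcp_rot"])
m=(abs(W[...,2]-42)<5)&(abs(W[...,0]-535)<90)&(abs(W[...,1]-45)<110)
print("rim",rect(W[m]))
plan([538.85,12.4,10],[180,0,-172],3)
```

```text
[538.48117263   8.16164613  29.28243342] [-1.79996055e+02  3.13164141e-02 -1.72722467e+02] [ 0.01898173 -0.13590081 -0.11478907]
[539.13159627   8.12646772  29.96334827] [-1.79978685e+02  1.13517322e-01 -1.72717355e+02]
rim (array([534.6,  45.3]), array([129. , 171.7]), np.float32(98.0), array([498.9,  11.3,  41.1]), 10968)
[[-0.1, 1.4, 6.7, -0.0, 0.001, -0.004], [-0.1, 1.4, 6.6, -0.0, 0.0, -0.004], [-0.1, 1.5, 6.7, -0.0, 0.001, -0.005]]
end [538.9  12.4  10. ] [-180.   -0. -172.]
```

apply_moves --pt "-0.1 2.2 0 0 0 -0.006" --pt "-0.1 2.2 0 0 0 -0.007" --pt "0 0 9 0 0 0" --pt "0 0 5 0 0 0" --pt "0 0 0 0 0 0"

```text
time: 7.55
tool_pos: [536.9, 12.6, 13.6]
tcp_rot: [180.0, -0.1, -172.0]
ft_force: [-0.1, 0.3, -0.6]
finger_gap: 23.6
grip_force: 49.3
```

Run:
```python
from h import *
p,W,T=wcloud();s=sense();print(s["tool_pos"],s["tcp_rot"],s["ft_force"])
cv2.imwrite("pics/w3.png",p[100:400,150:420,::-1].repeat(2,0).repeat(2,1))
```

```text
[537.18605341  12.60534687  13.96771378] [ 1.79986291e+02 -6.88780947e-02 -1.71969046e+02] [-1.08843454  0.57961782 -1.13638353]
```

View pics/w3.png

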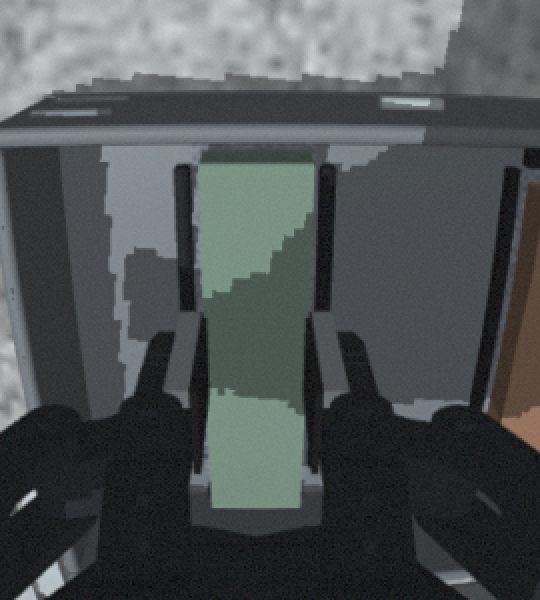

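The stone (258,330) sits centrally between the side ribs at (185,240) and (325,240). It needs a small shift toward the hinge, then down and release.

apply_moves --pt "-1.5 -0.2 2 0 0 0" --pt "0 0 2 0 0 0" --pt "0 0 0.5 0 0 0" --pt "0 0 0 0 0 0" --pt "0 0 0 0 0 0"

```text
time: 8.22
tool_pos: [539.3, 12.6, 10.2]
tcp_rot: [-180.0, 0.0, -172.0]
ft_force: [-0.4, 0.6, -1.2]
finger_gap: 23.0
grip_force: 49.3
```

apply_moves --pt "0 0 0 0 0 0" --pt "0 0 0 0 0 0" --pt "0 0 0 0 0 0" --pt "0 0 -10 0 0 0" --pt "0 0 -20 0 0 0" --fingers 42

```text
time: 8.85
tool_pos: [538.5, 12.6, 40.1]
tcp_rot: [180.0, -0.1, -172.0]
ft_force: [0.6, 0.3, -0.3]
finger_gap: 41.8
grip_force: 0.0
```

apply_moves --pt "0 0 -30 0 0 0" --pt "0 0 -30 0 0 0" --pt "0 0 -30 0 0 0" --pt "0 0 -20 0 0 0" --pt "0 0 0 0 0 0"

```text
time: 9.48
tool_pos: [540.9, 12.5, 152.8]
tcp_rot: [-179.9, 0.3, -172.0]
ft_force: [0.2, -0.1, 0.0]
finger_gap: 42.2
grip_force: 0.0
```

Run:
```python
from h import *
p,W,T=wcloud();s=sense();print(s["time"],s["tool_pos"],s["tcp_rot"],s["joint_pos"])
h=cv2.cvtColor(p,cv2.COLOR_RGB2HSV)
a=np.radians(8.05);c=np.array([534.9,45.1]);d=W[...,:2]-c
C=np.stack([d[...,0]*np.cos(a)+d[...,1]*np.sin(a),-d[...,0]*np.sin(a)+d[...,1]*np.cos(a),W[...,2]],-1)
m=(h[...,0]>50)&(h[...,0]<90)&(h[...,1]>40)&(abs(C[...,1]+33)<25)&(abs(C[...,0])<60)&(C[...,2]<40)
print(rect(C[m]))
q=C[m]
for lo in range(-50,50,20):
    k=q[(q[:,0]>lo)&(q[:,0]<lo+20)]; print(lo,len(k),np.median(k,0).round(1)if len(k) else"")
m=(h[...,0]<20)&(h[...,1]>70)&(abs(C[...,1]-47)<15)&(abs(C[...,0])<50);print("brown",rect(C[m]))
```

```text
9.525 [539.88877026  12.58097546 151.10317136] [-1.79973765e+02  1.23971265e-01 -1.71967455e+02] [-4.10567239e+00  1.08049941e+00  1.00477725e+02  4.28108537e-04
  7.83150593e+01 -1.02138275e+02]
(array([  2.9, -32.7]), array([ 33.2, 106.5]), np.float32(175.6), array([ -4.5, -33.4,  16.6]), 2157)
-50 511 [-40.3 -32.5  17.1]
-30 447 [-19.9 -34.3  16.6]
-10 428 [  0.5 -33.4  15.7]
10 394 [ 18.9 -34.3  16.4]
30 355 [ 39.8 -33.4  16.9]
brown (array([ 1.3, 48.3]), array([24.4, 89.3]), np.float32(179.4), array([-2.8, 46. , 15.5]), 2034)
```

The stone lies flat: its top is at 17 mm and it is centred in the bay. The brown stone hasn't moved. Next, close the fingers and go up and over behind the lid. Tool x is minus case x and tool y is case y.

apply_moves --pt "0 5 -42 0 0 0" --pt "0 5 -42 0 0 0" --pt "-30 5 0 0 0 0" --pt "-35 6 0 0 0 0" --pt "-35 6 0 0 0 0" --fingers 0

```text
time: 10.15
tool_pos: [634.8, 53.6, 232.4]
tcp_rot: [180.0, -0.1, -172.0]
ft_force: [-0.2, -0.0, 0.1]
finger_gap: 0.2
grip_force: 0.0
```

apply_moves --pt "-30 6 0 0 0 0" --pt "-20 0 0 0 0 0" --pt "0 0 30 0 0 0" --pt "0 0 20 0 0 0" --pt "0 0 0 0 0 0"

```text
time: 10.78
tool_pos: [680.9, 66.2, 180.1]
tcp_rot: [180.0, -0.4, -172.0]
ft_force: [0.1, 0.0, 1.0]
finger_gap: -0.0
grip_force: 0.0
```

```bash
cat >> h.py <<'E'
CA=np.radians(8.05)
def tocase(P):
    d=np.array(P,float)-[534.9,45.1,0]; x,y=d[...,0]*np.cos(CA)+d[...,1]*np.sin(CA),-d[...,0]*np.sin(CA)+d[...,1]*np.cos(CA)
    return np.stack([x,y,d[...,2]],-1)
E
python3 - <<'E'
from h import *
p,W=cloud("top");s=sense();print(s["time"],tocase(s["tool_pos"]),s["tcp_rot"],s["finger_gap"])
C=tocase(W)
m=(C[...,2]>70)&(C[...,2]<165)&(C[...,0]>50)&(C[...,0]<115)&(abs(C[...,1])<80)
P=C[m];print("lid x=a z+b",m.sum(),np.polyfit(P[:,2],P[:,0],1),np.percentile(P,99,0))
for t in range(90,-1,-15):
    a=np.radians(t);print(t,(74-105*np.cos(a)+6*np.sin(a)).round(1),(42+105*np.sin(a)+6*np.cos(a)).round(1))
E
```

```text
10.825 [148.53213432   0.2644362  182.35409208] [ 179.9768416    -0.19210213 -171.97294422] 0.32755679781914776
lid x=a z+b 953 [ 0.3158206  47.97294198] [103.95914106  78.82926817 164.40986996]
90 80.0 147.0
75 52.6 145.0
60 26.7 135.9
45 4.0 120.5
30 -13.9 99.7
15 -25.9 75.0
0 -31.0 48.0
```

apply_moves --pt "0 0 18 0 0 0" --pt "0 0 17 0 0 0" --pt "15 0 0 0 0 0" --pt "14 0 0 0 0 0" --pt "10 0 0 0 0 0"

```text
time: 11.45
tool_pos: [644.7, 60.8, 149.0]
tcp_rot: [-180.0, 0.1, -172.0]
ft_force: [5.0, 0.8, 4.0]
finger_gap: 0.0
grip_force: 2.4
```

apply_moves --pt "10 0 0 0 0 0" --pt "10 0 0 0 0 0" --pt "9 0 0 0 0 0" --pt "14 0 1 0 0 0" --pt "14 0 2 0 0 0"

```text
time: 12.08
tool_pos: [587.6, 52.7, 146.3]
tcp_rot: [-180.0, 0.0, -172.0]
ft_force: [3.2, 0.0, 3.3]
finger_gap: 0.2
grip_force: 1.9
```

Run:
```python
from h import *
p,W=cloud("top");s=sense();print(s["time"],tocase(s["tool_pos"]),s["tcp_rot"],s["ft_force"])
C=tocase(W)
m=(C[...,2]>70)&(C[...,2]<160)&(C[...,0]>0)&(C[...,0]<100)&(abs(C[...,1])>25)&(abs(C[...,1])<80)
P=C[m];print(m.sum(),np.polyfit(P[:,2],P[:,0],1) if m.sum() else "")
```

```text
12.125 [ 51.61377658   0.24351023 145.61335353] [ 1.79998302e+02 -9.83133779e-02 -1.71965432e+02] [1.99339767 0.72035433 1.50954761]
87 [-0.24477674 79.6916165 ]
```

apply_moves --pt "13 0 4 0 0 0" --pt "12.7 0 5.4 0 0 0" --pt "11.8 0 6.9 0 0 0" --pt "10.9 0 8.5 0 0 0" --pt "9.6 0 9.8 0 0 0"

```text
time: 12.75
tool_pos: [530.0, 44.6, 111.2]
tcp_rot: [-180.0, -0.0, -172.0]
ft_force: [1.2, 0.3, 3.4]
finger_gap: -0.2
grip_force: 1.6
```

apply_moves --pt "8.3 0 11 0 0 0" --pt "6.8 0 12 0 0 0" --pt "5.2 0 12.7 0 0 0" --pt "3.4 0 11 0 0 0" --pt "0 0 7 0 0 0"

```text
time: 13.38
tool_pos: [506.3, 41.4, 56.6]
tcp_rot: [180.0, -0.1, -172.0]
ft_force: [-2.3, -0.3, 2.9]
finger_gap: -0.0
grip_force: 1.4
```

apply_moves --pt "0 0 4 0 0 0" --pt "0 0 3 0 0 0" --pt "0 0 2 0 0 0" --pt "0 0 0 0 0 0" --pt "0 0 0 0 0 0"

```text
time: 14.0
tool_pos: [507.4, 41.4, 48.9]
tcp_rot: [-180.0, 0.0, -172.0]
ft_force: [-0.3, 0.0, -0.3]
finger_gap: 0.1
grip_force: 0.0
```

apply_moves --pt "0 0 1 0 0 0" --pt "0 0 1 0 0 0" --pt "0 0 1 0 0 0" --pt "0 0 0.5 0 0 0" --pt "0 0 0 0 0 0"

```text
time: 14.62
tool_pos: [507.6, 41.4, 47.8]
tcp_rot: [-180.0, 0.0, -172.0]
ft_force: [-12.9, -0.2, 25.4]
finger_gap: 0.2
grip_force: 12.8
```

The lid is on its stop at 25 N. Lift, move to the front and check.

apply_moves --pt "0 0 -20 0 0 0" --pt "0 0 -30 0 0 0" --pt "40 0 0 0 0 0" --pt "40 0 0 0 0 0" --pt "20 0 0 0 0 0"

```text
time: 15.25
tool_pos: [406.5, 27.3, 94.8]
tcp_rot: [180.0, -0.0, -172.0]
ft_force: [-0.6, -0.0, 0.1]
finger_gap: 0.0
grip_force: 0.0
```

Run:
```python
from h import *
p,W=cloud("top");p2,W2,T=wcloud();s=sense();print(s["time"],s["tool_pos"],tocase(s["tool_pos"]),s["ft_force"])
C=tocase(W)
m=(C[...,0]>-20)&(C[...,0]<55)&(abs(C[...,1])<75);P=C[m];P=P[np.isfinite(P).all(1)]
print("lid top z=ax+b",np.polyfit(P[:,0],P[:,2],1),np.median(P[:,2]))
for q,w in((p,W),(p2,W2)):
    C=tocase(w);h=cv2.cvtColor(q,cv2.COLOR_RGB2HSV)
    m=(h[...,0]<20)&(h[...,1]>150)&(abs(C[...,0]+75)<25)&(abs(C[...,1])<30);P=C[m]
    print("clasp",len(P),np.percentile(P,[1,50,99],0).round(1).tolist() if len(P) else "")
C=tocase(W2);m=(C[...,0]>-60)&(C[...,0]<0)&(abs(C[...,1])>30)&(abs(C[...,1])<75);P=C[m];P=P[np.isfinite(P).all(1)]
print("lid by wrist",np.polyfit(P[:,0],P[:,2],1),np.median(P[:,2]))
cv2.imwrite("pics/w4.png",p2[:,:,::-1])
```

```text
15.35 [406.70729879  27.34232405  94.92043185] [-129.4162567     0.3690534    94.92043185] [-0.24755068  0.36516115 -0.23116568]
lid top z=ax+b [-8.99712867e-03  4.97216645e+01] 49.61413270068637
clasp 0 
clasp 0 
lid by wrist [-2.34194370e-02  4.75000232e+01] 48.252828632737334
```

View pics/w4.png

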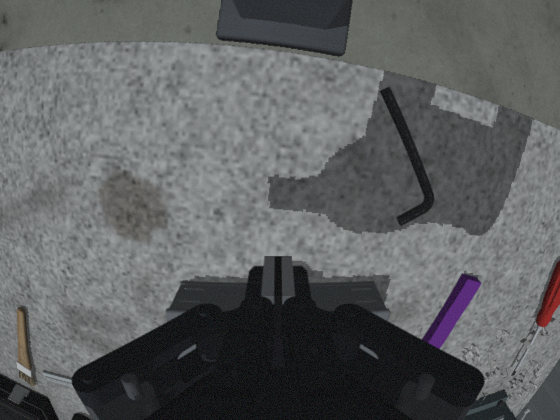

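The lid is shut and level (slope about 0). The clasp is hidden under the gripper and the front area is free. Descend in front of it and push toward the case.

apply_moves --pt "0 0 20 0 0 0" --pt "0 0 25 0 0 0" --pt "0 0 20 0 0 0" --pt "0 0 12 0 0 0" --pt "0 0 0 0 0 0"

```text
time: 15.98
tool_pos: [407.8, 27.5, 17.6]
tcp_rot: [180.0, -0.1, -172.0]
ft_force: [-0.2, -0.6, -0.3]
finger_gap: 0.0
grip_force: 0.0
```

apply_moves --pt "-10 0 0 0 0 0" --pt "-10 0 0 0 0 0" --pt "-8 0 0 0 0 0" --pt "-8 0 0 0 0 0" --pt "-6 0 0 0 0 0"

```text
time: 16.6
tool_pos: [450.1, 33.4, 18.2]
tcp_rot: [180.0, -0.0, -172.0]
ft_force: [-1.3, 0.3, -0.0]
finger_gap: 0.3
grip_force: 0.3
```

apply_moves --pt "-4 0 0 0 0 0" --pt "-2 0 0 0 0 0" --pt "-1 0 0 0 0 0" --pt "0 0 0 0 0 0" --pt "0 0 0 0 0 0"

```text
time: 17.23
tool_pos: [453.7, 34.0, 17.4]
tcp_rot: [180.0, -0.4, -172.0]
ft_force: [-13.7, -2.8, 8.1]
finger_gap: -0.0
grip_force: 6.8
```

```bash
python3 -c "
from h import *
s=sense();print(tocase(s['tool_pos']),s['tcp_rot'],s['ft_force'])"
```

```text
[-81.94313887   0.4002787   17.40036957] [ 179.98050578   -0.37167997 -171.95669204] [-13.70921466  -2.77805251   8.09323238]
```

apply_moves --pt "8 0 0 0 0 0" --pt "15 0 0 0 0 0" --pt "20 0 0 0 0 0" --pt "0 0 -30 0 0 0" --pt "0 0 -40 0 0 0"

```text
time: 17.85
tool_pos: [412.8, 28.3, 88.2]
tcp_rot: [180.0, -0.1, -172.0]
ft_force: [2.1, 1.2, -0.2]
finger_gap: 0.1
grip_force: 0.0
```

apply_moves --pt "0 40 -30 0 0 0" --pt "0 50 -30 0 0 0" --pt "0 50 -20 0 0 0" --pt "0 50 0 0 0 0" --pt "0 30 0 0 0 0"

```text
time: 18.48
tool_pos: [383.0, 248.4, 169.0]
tcp_rot: [179.9, 0.1, -171.9]
ft_force: [-0.1, 0.1, -0.4]
finger_gap: -0.3
grip_force: 0.0
```

Run:
```python
from h import *
p,W=cloud("top");p2,W2,T=wcloud();p3,W3=cloud("scene");s=sense();print(s["time"],s["tool_pos"])
for q,w in((p,W),(p2,W2),(p3,W3)):
    C=tocase(w);h=cv2.cvtColor(q,cv2.COLOR_RGB2HSV)
    m=(h[...,0]<20)&(h[...,1]>150)&(abs(C[...,0]+75)<25)&(abs(C[...,1])<30);P=C[m]
    print("clasp",len(P),np.percentile(P,[1,50,99],0).round(1).tolist() if len(P) else "")
    m=(C[...,0]>-55)&(C[...,0]<55)&(abs(C[...,1])<75)&(C[...,2]<70);P=C[m];P=P[np.isfinite(P).all(1)]
    if len(P)>50:print("lid",np.polyfit(P[:,0],P[:,2],1))
a=cv2.resize(p2,None,fx=.95,fy=.95)[:, :399]; 
cv2.imwrite("pics/fin.png",np.hstack([cv2.resize(p[150:270,170:310],(400,343)),cv2.resize(p2,(400,343))])[:,:,::-1])
```

```text
18.625 [382.95132646 247.1375439  168.31827475]
clasp 0 
lid [-1.26802425e-03  4.94706563e+01]
clasp 246 [[-72.8, -16.6, 16.8], [-71.7, 3.4, 28.0], [-68.9, 18.4, 40.7]]
lid [5.46921669e-04 4.87728969e+01]
clasp 54 [[-72.3, -13.1, 18.7], [-70.5, 5.8, 29.9], [-68.4, 20.4, 41.1]]
lid [2.00194155e-03 4.94396426e+01]
```

View pics/fin.png

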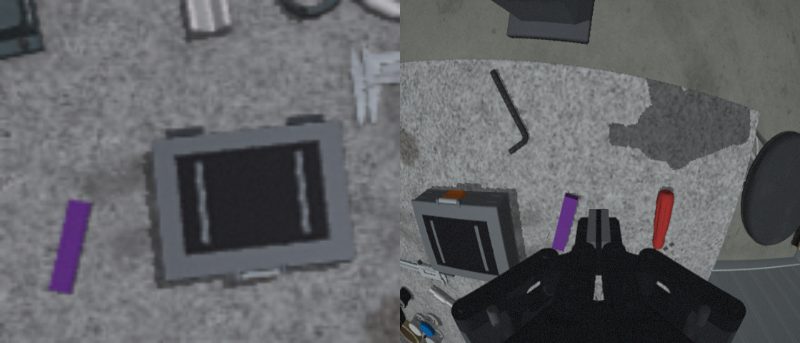

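The picture shows the lid level and shut at (250,200), and the clasp upright against the front wall: case x about -71, z from 17 to 41 mm. The tool is clear of everything.

```bash
python3 -c "
from bench import job
print(job.hand_in())"
```

```text
the job is handed in; nothing more can be done
None
```

The job is handed in at about 18.6 s: the green stone lies flat in its bay beside the brown stone, the lid is fully shut, and the clasp is folded flat against the front of the case; the hand-in returned no verdict.

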